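Nip a fossil block in the sliding-stop fixture

TASK

On the aluminium holding fixture, loosen the black clamp knob of the sliding stop, bring the stop up so that the fossil rock is held snugly, flat between the stop and the fixed fence with no gap left, then turn the knob back clockwise until it is tight and let go. Leave the chisel and the stone offcut that lie on the fixture where they are.

Things in the scene. Friction and masses are not known exactly. Their poses are not given: they have to be found in the camera images.
- fixture: Bare aluminium plate, 210 (x) x 420 (y) x 12 mm thick, fixed to the table, with a dark slot along its length. Origin: centre of its underside, on the table. Its y axis runs along the slot, from the sliding stop towards the fence; z up. Lies at a different place and yaw each time.
- stop (a joint): Sliding stop: grey painted block, an 80 mm wide, 110 mm long foot (y), top 27 mm above the plate, with an upright jaw 90 mm wide and 47 mm high at its +y end facing the fence. Value 0 to 0.13 m: travel along the fixture's +y, towards the fence. It stays where it is left. With the knob loose (below about 0.75 rad) it slides at about 2 N plus 8 N per m/s; with the knob tight friction holds it against more than 30 N.
- stop_face (a point): Centre of the stop's flat jaw face that meets the rock, 24 mm above the plate; axes as the fixture's. Rigid with the stop. The knob's axis stands 75 mm behind this face (-y).
- clamp_knob (a joint): Clamp knob on top of the stop, upright axis: value grows as it is turned clockwise seen from above (tightening). 0 = fully loose, at its end; below about 0.75 the stop is free; from about 0.8 the screw bites, 1.0 and more is tight, 1.4 is the hard end. Starts tight, at 1.2 to 1.35. Takes about 0.15 to 0.2 N m to turn and stays where it is left.
- knob_grip (a point): Point on the knob's axis at the height to grip, 85 mm above the table, 14 mm below the knob's top. The knob is a black bar 72 mm long, 18 mm wide and 32 mm high, its bottom 18 mm below this point, on a thin steel stem. This point's x axis lies along the bar, y across it, z up; it turns with the knob. At 1.25 rad the bar lies along the fixture's length; loose it lies nearly across.
- fence: Fixed grey fence, 100 mm wide, 52 mm high, bolted to the plate at a different place each time. Origin: on the plate, at the foot of the middle of its flat face that meets the rock; its y axis points away from the rock (as the fixture's y), z up. Rigid.
- rock: Loose block of buff stone with a dark bone on top, 0.8 kg more or less, 110 mm long (y) between two flat sawn ends, 72 mm wide, 68 mm high, flat underside resting on the plate. Origin: centre of its underside, midway between the ends; y along its length. Starts a few mm to 15 mm short of the fence, a little askew; the stop can push it to the fence.
- chisel: Bystander: dark steel cold chisel, 150 mm long (y), 18 mm wide, 14 mm high, loose on the plate beside the slot (+x side). Origin: centre of underside.
- offcut: Bystander: piece of stone 65 x 34 x 26 mm, loose on the plate on the -x side. Origin: centre of underside.

How it is judged:
On the way, in this order (a step that is already met when the one before it is completed fails the run):
1. the clamp knob is loosened (joint clamp_knob below 0.8) (value of joint clamp_knob below 0.8 rad), for 0.1 s.
2. the stop is brought up, so that the clear width between stop and fence is under 114 mm (the rock is 110 mm) (y of stop_face in the frame of fence above -0.114 m), for 0.1 s.
3. the knob is tightened with the rock held (joint clamp_knob above 1.0) (value of joint clamp_knob above 1 rad and y of stop_face in the frame of fence above -0.114 m), for 0.2 s.
At the end, for the whole second after the job is handed in: Knob tight (clamp_knob above 1.0 rad); clear width from stop face to fence under 114 mm; the rock between them, on the plate (within 6 mm), upright within 0.1 rad, its middle 48 to 62 mm from the fence and within 25 mm of the middle sideways; at rest (all of step 3 and y of rock in the frame of fence between -0.062 and -0.048 m and x of rock in the frame of fence between -0.025 and 0.025 m and z of rock in the frame of fence below 0.006 m and angle between rock's own z axis and vertical below 0.1 rad and linear speed of rock below 0.02 m/s); the robot touches nothing.
It fails at once if the chisel or the offcut is moved by more than 25 mm (distance of any of chisel, offcut from where it was at the start of the episode above 0.025 m).
It also fails if it takes over 35 s, if anything falls off the work surface, if the arm or the gripper's body presses on something with over 40 N, if the wrist force passes 120 N, or if a joint passes its speed limit or range.

ROBOT

A 6-joint arm with a two-finger parallel gripper is mounted at the origin on the work surface. World frame = base frame: x ahead of the robot, y to its left, z up, the work surface at z = 0. Lengths are in m, angles in rad, forces in N, time in s.
With the tool pointing down it reaches from about 0.35 to 1 m from the base axis. Payload 7.1 kg.
Tool frame: the origin (TCP) lies at the centre of the arm's flange, where the gripper is bolted on; the fingertips stand 173 mm ahead of it and the grasp point (between the pads) lies 155 mm ahead of it; z points along the fingers, x is the direction in which the jaws open and shut, and the axes are right-handed (so a half turn about z gives the same grasp; the last joint's range is limited). The gripper opens to 85 mm and grips with 20 to 120 N. Pads are 22 mm wide; open, the fingers measure 114 mm over their backs; the gripper's body (76 mm by 85 mm) begins 54 mm behind the grasp point. The pads swing forward as they close: fully open they stand 13 mm farther back than shut.
Start: joints at [1.295, 0.423, 1.63, -0, 1.089, -0.019], TCP at [0.159, 0.604, 0.405] pointing down, gripper open.
Joint ranges: [-3, 3], [-0.9, 2.11], [0.09, 2.58], [-1.31, 4.45], [0.11, 2.69], [-2.54, 2.54]. Speed limits (rad/s): [2.39, 2.39, 3.01, 3.14, 3.14, 3.14].

INTERFACE

Orientations are given as a rotation vector (axis times angle).
In Python, from station import sensors, get_image, camera_params, ticket gives the robot as it stands.
- The arm moves only by the tool arm_command, never from a script. Its argument "increments" is a list of rows, each a list of 3 entries, a list of its own where there are three numbers: the shift along the world's x, y, z in cm, then the turn, a rotation vector about the world's x, y, z in degrees, then the finger opening in cm, from 0 to 8.54. In form: [[[dx, dy, dz], [ax, ay, az], fingers], ...]. A call has exactly 5 rows; each row is the pose to reach, as a shift and turn from the pose commanded when the call began; what a row does not reach only later rows make up. A row lasts 1/12 s, in which the tool goes at most 41.7 mm and 7.16 degrees, less where a joint would pass 70% of its speed; a pose out of reach is approached as far as the arm can. A call with a gripper value outside its range is refused whole. The fingers move at their own pace and stop on an object; the grip force is fixed at half the most. Time passes only in rows, so rows that repeat a pose let the fingers close, or fill a call up. It gives the time, the measured TCP pose, the force and the opening at its end, in the units of the state.
- sensors.get_state(): the state, without advancing time (a new reading comes with each control period).
- get_image(name): name is "scene" or "side" or "wrist"; returns the picture (420x560x3 uint8, red, green, blue); there is no depth.
- camera_params(name): a dict with "intrinsics" (3x3 intrinsics, pixels), "position" and "orientation" of the camera in the world; the wrist camera has in their place "tool_from_camera" (4x4, takes a point from camera to tool coordinates, whose origin is the TCP and whose axes are the tool frame's). Camera axes: x right, y down, z forward; pixel columns grow to the right and rows downward; lengths in m; the calibration is good to about 2 mm. The wrist camera is an equidistant fisheye: a pixel r from the principal point sees the ray r / f radians off the axis. A picture is of the moment at which its call begins: read the wrist's pose just before it. camera_params takes no time and is no camera call.
- ticket.job_done(): hands the job in, once; it reports no verdict.
The state is a dict: "time": time; "joint_positions": joint angles; "joint_velocities": joint speeds; "joint_efforts": joint torques, N m; "ee_pos": TCP position; "tcp_rot": TCP orientation; "force": force on the tool from outside, world axes, zero at the start; "moment": the same for the moment, N m; "opening": opening from 0.0 (shut) to 1.0 (fully open).
Only numpy, scipy, OpenCV 4.12 (cv2) and the standard library are available. Lean on these libraries where they do the work, as an engineer would, in place of code of your own. Each camera call takes 0.05 s, during which the arm holds its last target. There are 200 camera calls.

## Working session

There is one attempt and no reset: what is moved stays moved. The work goes in short steps, Python scripts to look and compute and a tool call to move; the robot and the scene stay as the last step left them, time stands still between calls to the robot, and variables do not carry over. Pictures are saved under pics/ and viewed, about 8 in all and at most 12, crops included, and the job is handed in when it is done.

Besides the shell and the picture viewer there is one more tool, called after "Emit:" as a command line: name --argument value ..., lists and objects as JSON in quotes. arm_command: Moves the arm, as the interface text tells. Its arguments: {"type":"object","properties":{"increments":{"type":"array"}},"required":["increments"]}

```bash
mkdir -p pics
cat > h.py <<'E'
import numpy as np, cv2
from scipy.spatial.transform import Rotation as R
from station import sensors, get_image, camera_params, ticket
def Rm(o):
    o=np.array(o,float)
    return o if o.shape==(3,3) else (R.from_rotvec(o).as_matrix() if o.size==3 else R.from_quat(o).as_matrix())
def ray(name,px,st=None):
    c=camera_params(name);K=np.array(c["intrinsics"]);u=np.array(px,float)
    if name!="wrist":
        d=np.linalg.inv(K)@[u[0],u[1],1];M=Rm(c["orientation"]);return np.array(c["position"]),M@d
    a=(u[0]-K[0,2])/K[0,0];b=(u[1]-K[1,2])/K[1,1];r=np.hypot(a,b)+1e-12
    d=np.array([np.sin(r)*a/r,np.sin(r)*b/r,np.cos(r)])
    st=st or sensors.get_state();T=np.array(c["tool_from_camera"]);Q=Rm(st["tcp_rot"])
    return np.array(st["ee_pos"])+Q@T[:3,3],Q@T[:3,:3]@d
def at(name,px,z,st=None):
    p,d=ray(name,px,st);return p+d*(z-p[2])/d[2]
def snap(name,fn):
    im=get_image(name);cv2.imwrite("pics/"+fn,im[:,:,::-1]);return im
E
python3 - <<'E'
from h import *
s=sensors.get_state();print({k:np.round(v,3) for k,v in s.items()})
for n in("scene","side","wrist"):
    print(n,camera_params(n))
    snap(n,n+"1.png")
E
```

```text
{'time': np.float64(0.0), 'joint_positions': array([ 1.295,  0.424,  1.631,  0.   ,  1.089, -0.019]), 'joint_velocities': array([ 0.001, -0.   , -0.   ,  0.001,  0.001, -0.001]), 'joint_efforts': array([-5.0000e-02, -5.5763e+01, -2.8221e+01, -1.7000e-02, -1.0000e-02,
        3.0000e-03]), 'ee_pos': array([0.159, 0.604, 0.404]), 'tcp_rot': array([ 2.487e+00,  1.918e+00, -2.000e-03]), 'force': array([-0.338, -0.02 ,  0.282]), 'moment': array([ 0.023,  0.005, -0.036]), 'opening': np.float64(1.001)}
scene {'intrinsics': array([[522.72981515,   0.        , 281.98057741],
       [  0.        , 522.72981515, 200.94981097],
       [  0.        ,   0.        ,   1.        ]]), 'position': array([ 1.0655669 , -0.20630832,  0.61539214]), 'orientation': array([-2.02974721, -1.29004819,  0.54654833])}
side {'intrinsics': array([[407.1838534 ,   0.        , 280.42589708],
       [  0.        , 407.1838534 , 212.90249102],
       [  0.        ,   0.        ,   1.        ]]), 'position': array([0.29412158, 0.38499654, 0.56072063]), 'orientation': array([-0.94162601,  2.5485925 , -0.96671524])}
wrist {'intrinsics': array([[325.1922621 ,   0.        , 285.41553987],
       [  0.        , 325.1922621 , 210.72426404],
       [  0.        ,   0.        ,   1.        ]]), 'tool_from_camera': array([[ 9.99999883e-01, -2.69427114e-04,  4.00648477e-04,
        -8.58563190e-04],
       [ 1.30730551e-04,  9.49917473e-01,  3.12500844e-01,
        -8.08224204e-02],
       [-4.64779189e-04, -3.12500755e-01,  9.49917397e-01,
         3.08305266e-02],
       [ 0.00000000e+00,  0.00000000e+00,  0.00000000e+00,
         1.00000000e+00]])}
```

```bash
python3 -c "
import cv2,numpy as np
a=[cv2.imread('pics/%s1.png'%n) for n in('scene','side')]
print(a[0].shape)"
```

```text
(420, 560, 3)
```

View pics/scene1.png

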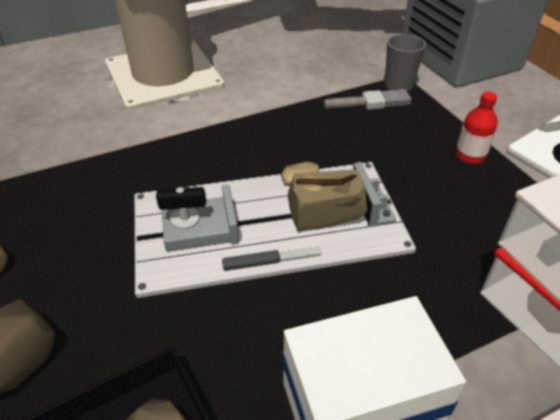

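View pics/wrist1.png

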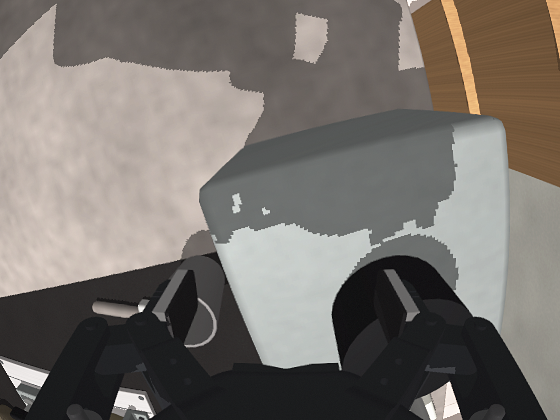

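The scene view shows the plate with corners near (135,188), (370,165), (411,247) and (137,290). The knob bar is at about (182,198), the stop jaw at (231,213), the rock at (327,198) and the fence at (370,195). The wrist view mostly shows other equipment.

Run:
```python
from h import *
for p in [(135,188),(370,165),(411,247),(137,290)]: print(p,at("scene",p,0.012).round(3))
im=cv2.imread("pics/scene1.png")[140:310,110:430]
cv2.imwrite("pics/crop.png",cv2.resize(im,None,fx=2.5,fy=2.5,interpolation=cv2.INTER_CUBIC))
```

```text
(135, 188) [ 0.363 -0.152  0.012]
(370, 165) [0.481 0.245 0.012]
(411, 247) [0.673 0.197 0.012]
(137, 290) [ 0.576 -0.201  0.012]
```

View pics/side1.png

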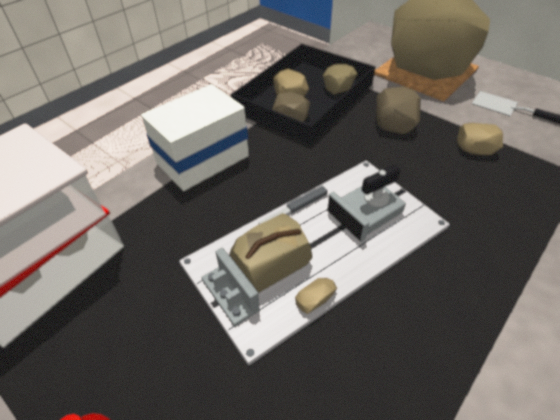

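View pics/crop.png

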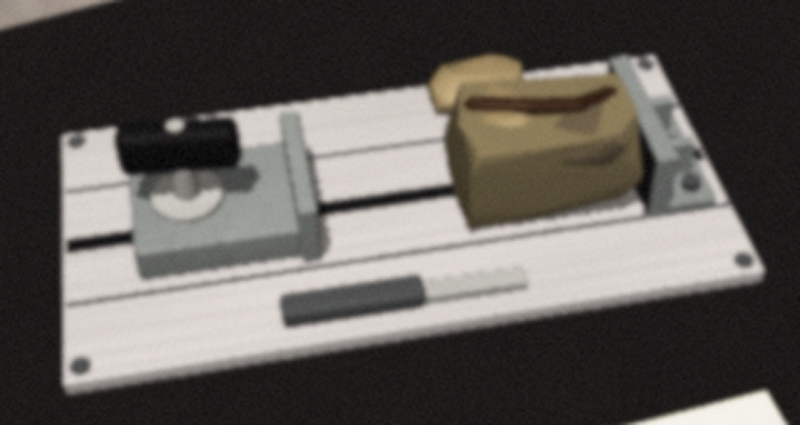

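The side view shows the plate corner holes near (187,262), (250,352), (445,225) and (367,165), and the knob at about (380,179). In the crop, the white dot on top of the knob sits at scene pixel (180,190). I'll refine these positions now.

Run:
```python
from h import *
def dark(im,p,w=6):
    g=im[p[1]-w:p[1]+w+1,p[0]-w:p[0]+w+1].astype(float).mean(2)
    m=np.clip(150-g,0,None); yy,xx=np.mgrid[-w:w+1,-w:w+1]; m[xx**2+yy**2>w*w]=0
    return (p[0]+(m*xx).sum()/m.sum(),p[1]+(m*yy).sum()/m.sum())
H={"scene":[(141,196),(368,166),(407,244),(142,286)],"side":[(367,165),(187,262),(250,352),(444,225)]}
C={}
for n in H:
    im=cv2.imread(f"pics/{n}1.png")
    q=[dark(im,p,5) for p in H[n]]; P=np.array([at(n,p,.012) for p in q])
    print(n,np.round(q,1).tolist(),P.round(4).tolist(),P.mean(0).round(4))
    print([np.linalg.norm(P[i]-P[i-1]).round(3) for i in range(4)])
    hi=P[:,1]>P[:,1].mean()
    v=P[hi].mean(0)-P[~hi].mean(0); print("yaw",-np.arctan2(v[0],v[1]))
    C[n]=P
    th=-np.arctan2(v[0],v[1]);A=R.from_euler('z',th).as_matrix();c=P.mean(0)
    loc=lambda p,z:(A.T@(at(n,p,z)-c))[:2].round(4)
    # black bar
    g=im.max(2); x0,y0,x1,y1=(150,180,212,216) if n=="scene" else (355,160,405,200)
    m=np.zeros_like(g);m[y0:y1,x0:x1]=(g[y0:y1,x0:x1]<45)
    k,lab,st,ce=cv2.connectedComponentsWithStats(m,connectivity=4)
    i=1+st[1:,4].argmax();rc=cv2.minAreaRect(np.argwhere(lab==i)[:,::-1].astype(np.float32));print("bar",st[i],ce[i],rc)
    for z in(.083,.099): print(z,"bar centre",at(n,ce[i],z).round(4),loc(ce[i],z))
    if n=="scene":
        print("dot .099",at(n,(180,190.4),.099),loc((180,190.4),.099))
        for nm,p,z in [("jaw top far",(291,114),.059),("jaw top near",(312,250),.059),("jaw foot+y near",(326,233),.059),("fence top far",(614,60),.064),("fence top near",(650,158),.064),("rock near foot",(470,227),.012),("rock foot far",(645,205),.012),("rocktop -y far",(463,85),.08),("chisel1",(283,310),.02),("chisel2",(526,275),.02)]:
            print(nm,loc((p[0]/2.5+110,p[1]/2.5+140),z))
im=cv2.imread("pics/side1.png")[140:370,170:460]
cv2.imwrite("pics/crop2.png",cv2.resize(im,None,fx=2.6,fy=2.6,interpolation=cv2.INTER_CUBIC))
```

```text
scene [[140.2, 194.4], [367.5, 163.9], [407.1, 243.6], [141.7, 286.0]] [[0.3826, -0.1478, 0.012], [0.4762, 0.2422, 0.012], [0.6652, 0.1958, 0.012], [0.5717, -0.1933, 0.012]] [0.5239 0.0242 0.012 ]
[np.float64(0.195), np.float64(0.401), np.float64(0.195), np.float64(0.4)]
yaw -0.23572122851423138
bar [ 150  180   62   30 1247] [178.19887731 193.48436247] ((180.49998474121094, 194.49998474121094), (60.99999237060547, 28.999996185302734), 0.0)
0.083 bar centre [ 0.485 -0.103  0.083] [-0.0082 -0.1328]
0.099 bar centre [ 0.5024 -0.1061  0.099 ] [ 0.0095 -0.1317]
dot .099 [ 0.49718146 -0.10179764  0.099     ] [ 0.0034 -0.1288]
jaw top far [-0.0379 -0.0585]
jaw top near [ 0.0792 -0.0615]
jaw foot+y near [ 0.0678 -0.0517]
fence top far [-0.0425  0.1558]
fence top near [0.0506 0.1493]
rock near foot [0.0375 0.0416]
rock foot far [0.0413 0.1556]
rocktop -y far [-0.0199  0.0487]
chisel1 [ 0.0872 -0.082 ]
chisel2 [0.0896 0.0639]
side [[368.3, 162.2], [186.9, 260.9], [249.7, 352.4], [445.1, 225.9]] [[0.5723, -0.2017, 0.012], [0.6663, 0.1965, 0.012], [0.4815, 0.2411, 0.012], [0.3788, -0.1454, 0.012]] [0.5247 0.0226 0.012 ]
[np.float64(0.202), np.float64(0.409), np.float64(0.19), np.float64(0.4)]
yaw -0.2457025026168734
bar [363 166  38  27 403] [382.0719603  180.14143921] ((381.2088928222656, 178.3595733642578), (15.227948188781738, 42.78722381591797), 65.55604553222656)
0.083 bar centre [ 0.4937 -0.102   0.083 ] [ 0.0002 -0.1284]
0.099 bar centre [ 0.487  -0.0857  0.099 ] [-0.0102 -0.1142]
```

View pics/crop2.png

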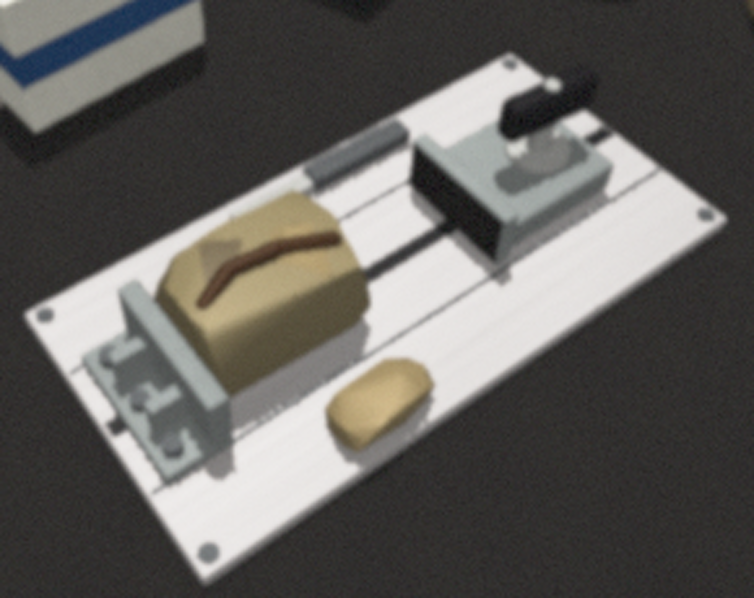

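Both views agree that the knob is at about (0.494, -0.101) with fixture yaw -0.236, and that the stop needs about 9 cm of travel. I'm moving above the knob.

Emit:
arm_command --increments '[[[0, 0, 4], [0, 0, 0], 8.5], [[1.76, -3.7, 4], [0, 0, -4.7], 8.5], [[3.53, -7.4, 4], [0, 0, -9.4], 8.5], [[5.3, -11.1, 4], [0, 0, -14.1], 7], [[7.05, -14.8, 4], [0, 0, -18.7], 6]]'

```text
time: 0.57
ee_pos: [0.2294, 0.4548, 0.4445]
tcp_rot: [2.768, 1.485, -0.0]
force: [0.9, 0.2, 0.3]
opening: 0.74
```

Emit:
arm_command --increments '[[[1.76, -3.7, 0], [0, 0, -4.7], 5], [[3.53, -7.4, 0], [0, 0, -9.4], 5], [[5.3, -11.1, 0], [0, 0, -14.1], 5], [[7.05, -14.8, 0], [0, 0, -18.7], 5], [[8.8, -18.5, 0], [0, 0, -23.4], 5]]'

```text
time: 0.98
ee_pos: [0.3174, 0.2696, 0.4447]
tcp_rot: [-3.012, -0.892, -0.0]
force: [0.5, -0.4, 0.1]
opening: 0.584
```

Emit:
arm_command --increments '[[[1.76, -3.7, 0], [0, 0, -4.7], 5], [[3.53, -7.4, 0], [0, 0, -9.4], 5], [[5.3, -11.1, 0], [0, 0, -14.1], 5], [[7.05, -14.8, 0], [0, 0, -18.7], 5], [[8.8, -18.5, 0], [0, 0, -23.4], 5]]'

```text
time: 1.4
ee_pos: [0.4054, 0.0845, 0.4449]
tcp_rot: [-3.131, -0.262, -0.001]
force: [1.2, 0.9, -0.1]
opening: 0.582
```

Emit:
arm_command --increments '[[[1.76, -3.7, -1], [0, 0, -4.7], 5], [[3.53, -7.4, -2], [0, 0, -9.4], 5], [[5.3, -11.1, -4], [0, 0, -14.1], 5], [[7.05, -14.8, -6], [0, 0, -18.7], 5], [[8.8, -18.5, -8], [0, 0, -23.4], 5]]'

```text
time: 1.82
ee_pos: [0.4887, -0.0902, 0.3696]
tcp_rot: [3.119, -0.379, 0.001]
force: [0.9, 1.4, -0.6]
opening: 0.583
```

Run:
```python
from h import *
s=sensors.get_state();snap("wrist","wrist2.png");print(s["ee_pos"],s["tcp_rot"])
s=sensors.get_state();print(s["ee_pos"],s["tcp_rot"])
im=cv2.imread("pics/wrist2.png")
# project expected knob top
c=camera_params("wrist");K=c["intrinsics"];T=np.array(c["tool_from_camera"]);Q=Rm(s["tcp_rot"])
M=Q@T[:3,:3];o=np.array(s["ee_pos"])+Q@T[:3,3]
for y in(-.1645,-.1285,-.0925,-.0535,.15):
    z={-.0535:.059,.15:.064}.get(y,.099)
    w=np.array([.5239+.2336*y,.0242+.9723*y,z]);d=M.T@(w-o);r=np.arccos(d[2]/np.linalg.norm(d));a=np.arctan2(d[1],d[0])
    print(y,(K[0,2]+K[0,0]*r*np.cos(a)).round(1),(K[1,2]+K[1,1]*r*np.sin(a)).round(1))
```

```text
[ 0.48865769 -0.09019176  0.36961879] [ 3.11859524e+00 -3.79420905e-01  9.81944757e-04]
[ 0.49055701 -0.09423234  0.36655424] [ 3.11541649e+00 -3.89327837e-01 -1.01086875e-03]
-0.1645 292.8 260.4
-0.1285 292.6 218.8
-0.0925 292.2 173.1
-0.0535 290.9 118.4
0.15 287.6 -94.6
```

View pics/wrist2.png

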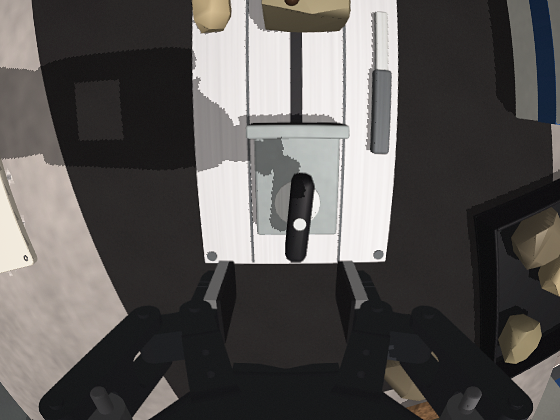

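Run:
```python
from h import *
s=sensors.get_state(); s["ee_pos"]=[0.48865769,-0.09019176,0.36961879]; s["tcp_rot"]=[3.1185952,-.3794209,.00098]
for p,z in [((300,224),.099),((304,178),.099),((294,256),.099),((296,45),.012),((296,120),.012),((249,130),.059),((348,130),.059)]: print(p,at("wrist",p,z,s).round(4))
a=at("wrist",(304,178),.099,s)-at("wrist",(294,256),.099,s);print("bar",np.degrees(np.arctan2(a[0],a[1])),np.linalg.norm(a))
print(sensors.get_state()["time"])
```

```text
(300, 224) [ 0.4969 -0.1029  0.099 ]
(304, 178) [ 0.5082 -0.0676  0.099 ]
(294, 256) [ 0.4859 -0.129   0.099 ]
(296, 45) [0.5327 0.0463 0.012 ]
(296, 120) [ 0.5145 -0.0277  0.012 ]
(249, 130) [ 0.4724 -0.024   0.059 ]
(348, 130) [ 0.5554 -0.0439  0.059 ]
bar 20.018592358648263 0.06539926262144014
1.8667
```

The wrist view puts the knob dot at (300,224), which casts to about (0.496,-0.102), with the bar turned about 6° clockwise of the fixture. I'm descending and gripping.

Emit:
arm_command --increments '[[[0.25, -0.3, -3], [0, 0, -6], 5], [[0.25, -0.3, -6], [0, 0, -6], 5], [[0.25, -0.3, -9], [0, 0, -6], 5], [[0.25, -0.3, -11.5], [0, 0, -6], 5], [[0.25, -0.3, -12.5], [0, 0, -6], 5]]'

```text
time: 2.28
ee_pos: [0.4895, -0.091, 0.2422]
tcp_rot: [-3.095, 0.535, 0.008]
force: [-0.1, -0.1, -0.2]
opening: 0.586
```

Emit:
arm_command --increments '[[[0, 0, 0], [0, 0, 0], 5], [[0, 0, 0], [0, 0, 0], 3], [[0, 0, 0], [0, 0, 0], 1], [[0, 0, 0], [0, 0, 0], 1], [[0, 0, 0], [0, 0, 0], 1]]'

```text
time: 2.7
ee_pos: [0.4965, -0.0925, 0.2484]
tcp_rot: [3.095, -0.534, 0.029]
force: [21.9, -7.5, -18.6]
opening: 0.202
```

Emit:
arm_command --increments '[[[0, 0, 0], [0, 0, 0], 1], [[0, 0, 0], [0, 0, 3], 1], [[0, 0, 0], [0, 0, 6], 1], [[0, 0, 0], [0, 0, 9], 1], [[0, 0, 0], [0, 0, 12], 1]]'

```text
time: 3.12
ee_pos: [0.4955, -0.0923, 0.2483]
tcp_rot: [3.132, -0.204, 0.024]
force: [16.5, -5.1, -10.8]
opening: 0.2
```

The tool settled about 1 cm off along the bar and is under load. I'll open up, see where the unloaded tool really stands, and regrip.

Emit:
arm_command --increments '[[[0, 0, 0], [0, 0, 0], 5], [[0, 0, 0], [0, 0, 0], 5], [[0, 0, 0], [0, 0, 0], 5], [[0, 0, 0], [0, 0, 0], 5], [[0, 0, 0], [0, 0, 0], 5]]'

```text
time: 3.53
ee_pos: [0.4907, -0.091, 0.2459]
tcp_rot: [3.135, -0.209, 0.001]
force: [0.2, 0.1, 0.6]
opening: 0.587
```

Run:
```python
from h import *
s=sensors.get_state();snap("wrist","wrist3.png");snap("scene","scene3.png")
print({k:np.round(v,4) for k,v in s.items()})
print(Rm(s["tcp_rot"]).round(3).tolist())
a=cv2.imread("pics/wrist3.png")[60:420,130:460];b=cv2.imread("pics/scene3.png")[100:310,110:430]
b=cv2.resize(b,None,fx=1.45,fy=1.45);h=max(a.shape[0],b.shape[0]);z=lambda i:cv2.copyMakeBorder(i,0,h-i.shape[0],0,0,0)
cv2.imwrite("pics/pair3.png",np.hstack([z(a),z(b)]))
```

```text
{'time': np.float64(3.5333), 'joint_positions': array([-0.2073,  0.4975,  1.9978, -0.    ,  0.6458, -0.0744]), 'joint_velocities': array([-0.0002,  0.0074, -0.0005,  0.0001, -0.0025, -0.0009]), 'joint_efforts': array([-3.60000e-03, -4.86413e+01, -1.65892e+01,  1.00000e-04,
        2.20000e-03,  3.20000e-03]), 'ee_pos': array([ 0.4907, -0.091 ,  0.2459]), 'tcp_rot': array([ 3.1346e+00, -2.0860e-01,  8.0000e-04]), 'force': array([0.1689, 0.0935, 0.6135]), 'moment': array([-0.0201, -0.0415, -0.045 ]), 'opening': np.float64(0.5867)}
[[0.991, -0.133, 0.0], [-0.133, -0.991, -0.0], [0.0, 0.0, -1.0]]
```

View pics/pair3.png

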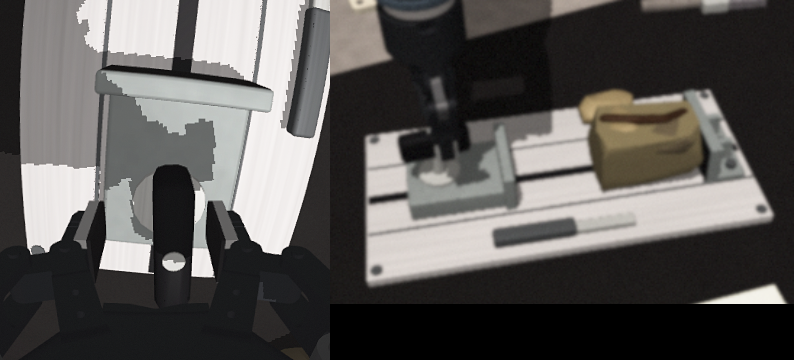

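The left half shows the bar between the pads and aligned with the tool, with the dot at wrist pixel (303,321). The right half shows the stop and rock still in place.

Run:
```python
from h import *
s=sensors.get_state()
for z in(.099,.103): 
    p=at("wrist",(303,321),z,s);print(p.round(4),((p-s["ee_pos"])*100).round(2))
a=at("wrist",(303,228),.099,s);b=at("wrist",(302,363),.099,s);print(a,b,np.linalg.norm(a-b),(a+b)/2,np.degrees(np.arctan2(a[0]-b[0],a[1]-b[1])))
```

```text
[ 0.4964 -0.1017  0.099 ] [  0.57  -1.06 -14.66]
[ 0.4965 -0.0986  0.103 ] [  0.59  -0.75 -14.26]
[ 0.50124281 -0.05765995  0.099     ] [ 0.49316106 -0.12813184  0.099     ] 0.07093378131529415 [ 0.49720194 -0.09289589  0.099     ] 6.542132270611724
```

Emit:
arm_command --increments '[[[0.3, -0.5, -0.3], [0, 0, 0], 5], [[0.6, -0.95, -0.5], [0, 0, 0], 5], [[0.6, -0.95, -0.5], [0, 0, 0], 5], [[0.6, -0.95, -0.5], [0, 0, 0], 5], [[0.6, -0.95, -0.5], [0, 0, 0], 4]]'

```text
time: 4.05
ee_pos: [0.4968, -0.1008, 0.2401]
tcp_rot: [-3.134, 0.209, 0.001]
force: [-0.7, 0.3, 0.2]
opening: 0.475
```

Emit:
arm_command --increments '[[[0, 0, 0], [0, 0, 0], 3], [[0, 0, 0], [0, 0, 0], 1], [[0, 0, 0], [0, 0, 0], 1], [[0, 0, 0], [0, 0, 0], 1], [[0, 0, 0], [0, 0, 0], 1]]'

```text
time: 4.47
ee_pos: [0.4972, -0.1006, 0.2405]
tcp_rot: [3.135, -0.208, 0.002]
force: [2.4, 0.2, 0.4]
opening: 0.203
```

Emit:
arm_command --increments '[[[0, 0, 0], [0, 0, 5], 1], [[0, 0, 0], [0, 0, 10], 1], [[0, 0, 0], [0, 0, 15], 1], [[0, 0, 0], [0, 0, 20], 1], [[0, 0, 0], [0, 0, 25], 1]]'

```text
time: 4.88
ee_pos: [0.4971, -0.1007, 0.2406]
tcp_rot: [3.104, 0.481, 0.001]
force: [2.2, -1.0, 1.1]
opening: 0.203
```

Emit:
arm_command --increments '[[[0, 0, 0], [0, 0, 5], 1], [[0, 0, 0], [0, 0, 10], 1], [[0, 0, 0], [0, 0, 15], 1], [[0, 0, 0], [0, 0, 20], 1], [[0, 0, 0], [0, 0, 22], 1]]'

```text
time: 5.3
ee_pos: [0.497, -0.1007, 0.2405]
tcp_rot: [2.955, 1.065, 0.001]
force: [1.8, -0.5, 0.6]
opening: 0.198
```

Emit:
arm_command --increments '[[[0, 0, 0], [0, 0, 0], 1], [[0, 0, 0], [0, 0, 0], 1], [[0.23, 0.97, 0], [0, 0, 0], 1], [[0.46, 1.94, 0], [0, 0, 0], 1], [[0.7, 2.9, 0], [0, 0, 0], 1]]'

```text
time: 5.72
ee_pos: [0.5041, -0.0711, 0.2405]
tcp_rot: [2.958, 1.057, 0.001]
force: [1.3, -3.8, 3.7]
opening: 0.203
```

The stop slides freely with about 4 N, so I'll continue and then creep.

Emit:
arm_command --increments '[[[0.23, 0.97, 0], [0, 0, 0], 1], [[0.47, 1.94, 0], [0, 0, 0], 1], [[0.7, 2.92, 0], [0, 0, 0], 1], [[0.93, 3.89, 0], [0, 0, 0], 1], [[1.05, 4.38, 0], [0, 0, 0], 1]]'

```text
time: 6.13
ee_pos: [0.5148, -0.0264, 0.2405]
tcp_rot: [2.957, 1.06, 0.001]
force: [2.5, -3.5, 4.0]
opening: 0.197
```

Emit:
arm_command --increments '[[[0.09, 0.39, 0], [0, 0, 0], 1], [[0.18, 0.78, 0], [0, 0, 0], 1], [[0.28, 1.17, 0], [0, 0, 0], 1], [[0.33, 1.36, 0], [0, 0, 0], 1], [[0.33, 1.36, 0], [0, 0, 0], 1]]'

```text
time: 6.55
ee_pos: [0.5179, -0.0138, 0.2405]
tcp_rot: [-2.958, -1.058, -0.001]
force: [4.2, 2.2, 4.1]
opening: 0.198
```

Emit:
arm_command --increments '[[[0.04, 0.17, 0], [0, 0, 0], 1], [[0.08, 0.34, 0], [0, 0, 0], 1], [[0.12, 0.51, 0], [0, 0, 0], 1], [[0.16, 0.68, 0], [0, 0, 0], 1], [[0.2, 0.85, 0], [0, 0, 0], 1]]'

```text
time: 6.97
ee_pos: [0.5196, -0.0066, 0.2405]
tcp_rot: [2.956, 1.059, -0.001]
force: [0.2, -23.4, 8.5]
opening: 0.199
```

Run:
```python
from h import *
s=sensors.get_state();print({k:np.round(v,4) for k,v in s.items() if k in("time","ee_pos","force","moment")})
snap("side","side4.png");snap("scene","scene4.png")
a=cv2.imread("pics/side4.png")[160:370,170:440];b=cv2.imread("pics/scene4.png")[130:300,130:420]
a=cv2.resize(a,None,fx=1.5,fy=1.5);b=cv2.resize(b,None,fx=1.36,fy=1.36);h=max(a.shape[0],b.shape[0]);z=lambda i:cv2.copyMakeBorder(i,0,h-i.shape[0],0,0,0)
cv2.imwrite("pics/pair4.png",np.hstack([z(a),z(b)]))
```

```text
{'time': np.float64(6.9667), 'ee_pos': array([ 0.5196, -0.0066,  0.2405]), 'force': array([  0.1633, -23.4152,   8.5397]), 'moment': array([-3.8981,  0.0735, -0.0775])}
```

View pics/pair4.png

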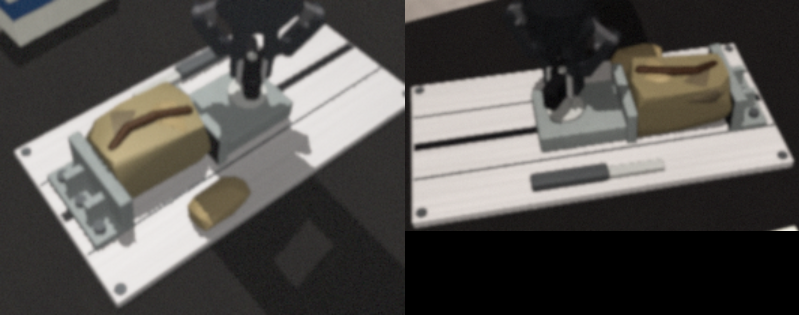

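Force has jumped to 23 N at 97 mm of travel. Both views show the rock flush between the stop jaw and the fence, with no gap visible. One small nudge will confirm it, then I'll tighten.

Emit:
arm_command --increments '[[[0, 0.02, 0], [0, 0, 0], 1], [[0.01, 0.05, 0], [0, 0, 0], 1], [[0.02, 0.1, 0], [0, 0, 0], 1], [[0.02, 0.1, 0], [0, 0, 0], 1], [[0.02, 0.1, 0], [0, 0, 0], 1]]'

```text
time: 7.48
ee_pos: [0.5197, -0.0065, 0.2405]
tcp_rot: [2.955, 1.058, -0.002]
force: [1.0, -17.7, 7.2]
opening: 0.2
```

It doesn't move any further. Tightening clockwise.

Emit:
arm_command --increments '[[[0, 0, 0], [0, 0, -5], 1], [[0, 0, 0], [0, 0, -10], 1], [[0, 0, 0], [0, 0, -15], 1], [[0, 0, 0], [0, 0, -20], 1], [[0, 0, 0], [0, 0, -25], 1]]'

```text
time: 7.9
ee_pos: [0.5198, -0.0065, 0.2405]
tcp_rot: [3.115, 0.388, -0.001]
force: [1.4, -17.1, 7.0]
opening: 0.203
```

Emit:
arm_command --increments '[[[0, 0, 0], [0, 0, -5], 1], [[0, 0, 0], [0, 0, -10], 1], [[0, 0, 0], [0, 0, -15], 1], [[0, 0, 0], [0, 0, -20], 1], [[0, 0, 0], [0, 0, -25], 1]]'

```text
time: 8.32
ee_pos: [0.5199, -0.0064, 0.2405]
tcp_rot: [3.125, -0.296, 0.001]
force: [2.1, -16.9, 6.4]
opening: 0.203
```

Emit:
arm_command --increments '[[[0, 0, 0], [0, 0, -3], 1], [[0, 0, 0], [0, 0, -5], 1], [[0, 0, 0], [0, 0, -5], 1], [[0, 0, 0], [0, 0, -5], 1], [[0, 0, 0], [0, 0, -5], 1]]'

```text
time: 8.73
ee_pos: [0.5199, -0.0064, 0.2405]
tcp_rot: [3.11, -0.426, 0.001]
force: [1.5, -17.9, 5.3]
opening: 0.202
```

Emit:
arm_command --increments '[[[0, 0, 0], [0, 0, 0], 4.5], [[0, 0, 0], [0, 0, 0], 4.5], [[0, 0, 0], [0, 0, 0], 4.5], [[0, 0, 0], [0, 0, 0], 4.5], [[0, 0, 1], [0, 0, 0], 4.5]]'

```text
time: 9.15
ee_pos: [0.5187, -0.0044, 0.2489]
tcp_rot: [3.112, -0.426, -0.007]
force: [-0.7, 0.0, 0.2]
opening: 0.525
```

Emit:
arm_command --increments '[[[0, 0, 2], [0, 0, 0], 4.5], [[0, 0, 5], [0, 0, 0], 4.5], [[0, 0, 8], [0, 0, 0], 4.5], [[0, 0, 11], [0, 0, 0], 4.5], [[0, 0, 14], [0, 0, 0], 4.5]]'

```text
time: 9.57
ee_pos: [0.5193, -0.0044, 0.3923]
tcp_rot: [-3.112, 0.426, 0.001]
force: [0.7, -0.3, -0.0]
opening: 0.524
```

Emit:
arm_command --increments '[[[0, 0, 3], [0, 0, 0], 4.5], [[0, 0, 3], [0, 0, 0], 4.5], [[0, 0, 3], [0, 0, 0], 4.5], [[0, 0, 3], [0, 0, 0], 4.5], [[0, 0, 3], [0, 0, 0], 4.5]]'

```text
time: 9.98
ee_pos: [0.5192, -0.0046, 0.4193]
tcp_rot: [3.112, -0.426, -0.004]
force: [-0.1, -0.2, -0.0]
opening: 0.53
```

Run:
```python
from h import *
s=sensors.get_state();print({k:np.round(v,4) for k,v in s.items() if k in("time","ee_pos","tcp_rot","force")})
snap("wrist","wrist5.png");snap("side","side5.png")
a=cv2.imread("pics/wrist5.png")[0:320,150:450];b=cv2.imread("pics/side5.png")[150:350,180:440]
b=cv2.resize(b,None,fx=1.8,fy=1.8);a=cv2.resize(a,None,fx=1.08,fy=1.08);h=max(a.shape[0],b.shape[0]);z=lambda i:cv2.copyMakeBorder(i,0,h-i.shape[0],0,0,0)
cv2.imwrite("pics/pair5.png",np.hstack([z(a),z(b)]))
```

```text
{'time': np.float64(9.9833), 'ee_pos': array([ 0.5192, -0.0046,  0.4193]), 'tcp_rot': array([ 3.1123, -0.4264, -0.0037]), 'force': array([-0.0749, -0.2271, -0.0163])}
```

View pics/pair5.png

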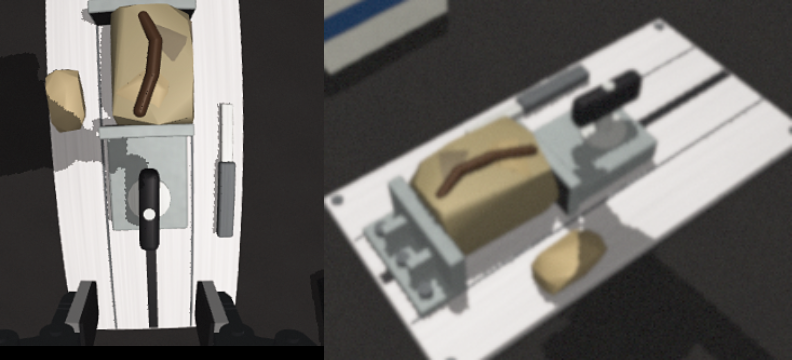

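The rock is flush between jaw and fence and centred on the slot. The knob bar lies along the fixture, and the chisel and offcut are where they were. Handing in.

```bash
python3 -c "
from h import *
print(ticket.job_done())"
```

```text
the job is handed in; nothing more can be done
None
```

The rock is clamped between the stop and the fence, the knob is tight again, and the job is handed in at about 10 s of the 35 s allowed. The hand-in reports no verdict.

- **What I did:** I turned the knob counter-clockwise to about 0.3 rad and slid the stop about 97 mm by the knob. At that point the push force rose to about 23 N and a further 1 mm nudge moved nothing. I then turned the knob clockwise to about 1.28 rad (estimated from the tool's angle), released it and lifted the arm clear.
- **Last checks:** In the last wrist and side images the rock sits flush against both jaw and fence, centred on the slot. The knob bar lies along the fixture, and the chisel and offcut look unmoved. The tool is clear, with about 0 N on it. I judged the clear width from contact force and pictures, not as a millimetre reading.
- **What went wrong or disagreed:**
  - My first grip landed about 1 cm off along the bar and pushed the tool with about 20 N. I released after a 12° turn and regripped centred.
  - The wrist camera put the knob about 3 mm off the scene camera's position, and I used the wrist camera's value.

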